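# Press the bush into an alternator end bracket with a trigger bar clamp

### The job

The bar clamp on the bench is set up to press the brass bush into the alternator end bracket. Pump the clamp's trigger until the jaw has pushed the bush fully home and give it one firm squeeze there to bed it, without forcing it. Then press the release lever, slide the clamp head all the way back to its rear stop, and let go of everything; push the bush only with the jaw and leave the other things on the bench alone.

Things in the scene. Friction and masses are not known exactly. Their poses are not given: they have to be found in the camera images.
- clamp: Bar clamp screwed to the bench: a steel bar 300 mm long, 14 mm wide, its top 40 mm above the bench with ratchet teeth (8 mm pitch) on it, on two low feet. Origin on the bench under the bar, x along the bar, pointing forward from the trigger end towards the bracket; z up.
- head (a joint): How far the clamp head has advanced along +x of the clamp, m: 0 = at its rubber rear stop, at most 0.075. A dark grey cast block 70 x 44 mm, top 98 mm above the bench, with the jaw in front, the release lever on top and the trigger behind. Ratcheted: it goes forward freely (about 3 N) and not back unless the release lever is held down.
- trigger (a joint): Angle of the pumping trigger, rad: 0 = up (sprung), 0.40 = down at its soft stop. A full stroke advances the head by one 8 mm tooth; under 0.36 rad it may gain none. Let it come fully up between strokes. Force at the grip: 1 to 3 N with the jaw free, about 6 N while the bush moves in. With the bush home it goes stiff (1 N more per mm) and at the right squeeze stops short of its full stroke.
- trigger_grip (a point): Centre of the top of the trigger's grip, to be pressed down from above: a flat dark iron pad 44 mm along the bar, 34 mm across, 90 mm behind the trigger's pivot. 119 mm above the bench when up, about 81 mm when fully down (it keeps within 15 mm along the bar meanwhile). Free space all round it.
- release (a joint): Angle of the release lever, rad: 0 = up (sprung), 0.32 = fully down. Frees the ratchet from 0.26 on; it takes about 6 to 8 N at its pad. While it is held down the head slides back with about 4 N.
- release_pad (a point): Top of the release lever's thumb pad: a steel plate 30 mm wide on top of the head, hinged at its front end, rising to the rear. This point is 46 mm behind the hinge, 123 mm above the bench when up, 14 mm lower when fully pressed. 19 mm behind it the plate ends in a lip 14 mm high, leaning back, against which a finger pressing on the pad can pull the head backward.
- jaw_pad: The jaw's round black rubber pad, 36 mm diameter, 8 mm thick, axis along the bar, 85 mm above the bench, in front of the head. Origin at the centre of its rear face; yields about 15 N per mm. Its force on the bush is about (trigger grip force - 2 N) x 3.4: bedding needs over 25 N for 0.2 s with the trigger pressed (11 to 13 N at the grip is right); over 45 N (15 N at the grip) cracks the bracket.
- bracket: Tail stop on the bar holding an aluminium alternator end bracket: a disc 94 mm in diameter with slots and two ears, its axis parallel to the bar, 85 mm above the bench. Origin on bench level, under the front face of the disc; x as the clamp's x. The disc's boss, 50 mm diameter, stands 6 mm in front of that face. Its place along the bar differs from time to time.
- bush: Flanged brass bush (flange 36 mm diameter, 4 mm thick) that slides tightly (about 12 N) along +x into the bracket's boss. Origin at the centre of the flange's rear face: that face is fully home when it lies on the boss, that is at x = -0.006 in the bracket's frame; it starts up to 14 mm in front of that.
- bearing: Loose ball bearing, a steel ring of 52 mm diameter and 15 mm height lying on the bench. Leave alone.
- wrench: Loose steel wrench, 170 mm, lying on the bench. Leave alone.
- carton: Loose cardboard box 75 x 55 x 45 mm. Leave alone.
- jar: Loose small jar with a black cap, 48 mm diameter, 60 mm high. Leave alone.

How it is judged:
By the outcome, as a careful person would: the job done as asked, in the order asked, and still so for the second after the job is handed in, with the robot touching nothing.
It also fails if it takes over 67 s, if anything falls off the work surface, if the arm or the gripper's body presses on something with over 40 N, if the wrist force passes 120 N, or if a joint passes its speed limit or range.

### The arm

A 7-joint arm with a two-finger parallel gripper is mounted at the origin on the work surface. World frame = base frame: x ahead of the robot, y to its left, z up, the work surface at z = 0. Lengths are in m, angles in rad, forces in N, time in s.
With the tool pointing down it reaches from about 0.4 to 0.75 m from the base axis. Payload 19.5 kg.
Tool frame: the origin (TCP) lies midway between the tips of the shut fingers; the grasp point (between the pads) lies robot.tcp_to_grasp behind it (robot.tcp_to_grasp is the distance from the TCP to the grasp point, in m); y points along the fingers, z is the direction in which the jaws open and shut, and the axes are right-handed (so a half turn about y gives the same grasp; the last joint's range is limited). The gripper opens to 85 mm and grips with 20 to 120 N. Pads are 22 mm wide; open, the fingers measure 114 mm over their backs; the gripper's body (76 mm by 85 mm) begins 54 mm behind the grasp point. The pads swing forward as they close: fully open they stand 13 mm farther back than shut.
Start: joints at [1.081, 0.707, -0.028, 1.485, 0.022, 0.951, -0.075], TCP at [0.249, -0.518, 0.231] pointing down, gripper open.
Joint ranges: [-2.71, 2.71], [-0.32, 2.16], [-1.57, 1.52], [0, 2.45], [-1.46, 4.6], [0, 2.02], [-2.83, 2.83]. Speed limits (rad/s): [1.89, 1.89, 2.57, 2.57, 3.01, 3.01, 3.01].

### API

Orientations are given as a rotation vector (axis times angle).
In Python, from cell import robot gives the robot as it stands.
- The arm moves only by the tool drive_tool, never from a script. Its arguments are lists of equal length, an entry for each row: "gripper": the opening in per cent of the stroke, from 0 (shut) to 100 (fully open); "delta_pos": the shift along the tool's x, y, z in mm, a list of three; "delta_rot": the turn, a rotation vector about the tool's x, y, z in rad, a list of three. In form: {"gripper": [gripper, ...], "delta_pos": [[dx, dy, dz], ...], "delta_rot": [[rx, ry, rz], ...]}. A call has exactly 8 rows; each row shifts and turns the commanded pose from where the row before left it, along the tool's axes as they then stand; what a row does not reach is not made up. A row lasts 1/8 s, in which the tool goes at most 62.5 mm and 10.7 degrees, less where a joint would pass 70% of its speed; a pose out of reach is approached as far as the arm can. A call is refused whole if a number of a shift passes 62.5 or a number of a turn 0.188, either way. A call with a gripper value outside its range is refused whole. The fingers move at their own pace and stop on an object; the grip force is fixed at half the most. Time passes only in rows, so rows that do not move let the fingers close, or fill a call up. It gives the time, the measured TCP pose, the force and the opening at its end, in the units of the state.
- robot.sense(): the state, without advancing time (a new reading comes with each control period).
- robot.snapshot(name): name is "side" or "top"; returns the picture (480x640x3 uint8, red, green, blue); there is no depth.
- robot.camera_params(name): a dict with "mtx" (3x3 intrinsics, pixels), "T" (4x4, takes a point from camera to world coordinates). Camera axes: x right, y down, z forward; pixel columns grow to the right and rows downward; lengths in m; the calibration is good to about 2 mm. A picture is of the moment at which its call begins. camera_params takes no time and is no camera call.
- robot.job_done(): hands the job in, once; it reports no verdict.
Trained networks look in the newest picture that a camera, given by its name, has taken for a name from the list of things; names that differ only in an ending like _2 or _b are one class to them, and where a whole thing is asked for, a point or a joint stands for the part that bears it (a point fixed in the world has none). Each returns a list of dicts, best first, with "p" (0 to 1); they miss things now and then, are a little off and sometimes report something else, mostly with a low value. They report only what shows in the picture. A call takes as long as a camera call.
- robot.boxes_of(camera, name): "at" ([x, y, z] in m, in world coordinates, good to about 4 mm: the middle of the surface that is visible of it).
- robot.regions_of(camera, name): "region" (480x640 bool, what is visible of it).
- robot.spot_point(camera, name): "at" ([x, y, z] in m, in world coordinates, good to about 4 mm: a listed point, or the origin of a listed thing).
The state is a dict: "time_s": time; "q": joint angles; "dq": joint speeds; "joint_torque": joint torques, N m; "ee_pos": TCP position; "ee_rot": TCP orientation; "wrist_force": force on the tool from outside, world axes, zero at the start; "torque": the same for the moment, N m; "grip_width": finger opening in m.
Only numpy, scipy, OpenCV 4.12 (cv2) and the standard library are available. Lean on these libraries where they do the work, as an engineer would, in place of code of your own. Each camera call takes 0.05 s, during which the arm holds its last target.

## Working session

There is one attempt and no reset: what is moved stays moved. The work goes in short steps, Python scripts to look and compute and a tool call to move; the robot and the scene stay as the last step left them, time stands still between calls to the robot, and variables do not carry over. Pictures are saved under pics/ and viewed, and the job is handed in when it is done.

Besides the shell and the picture viewer there is one more tool, called by a JSON object that holds its "op" and its "data", one argument or row to a line. drive_tool: Moves the arm, as the interface text tells. Its arguments: {"type":"object","properties":{"gripper":{"type":"array","items":{"type":"number"}},"delta_pos":{"type":"array","items":{"type":"array","items":{"type":"number"}}},"delta_rot":{"type":"array","items":{"type":"array","items":{"type":"number"}}}},"required":["gripper","delta_pos","delta_rot"]}

```bash
mkdir -p pics; ls; python3 - <<'E'
from cell import robot
import cv2,numpy as np
s=robot.sense()
print({k:np.round(v,3) for k,v in s.items()}); print(robot.tcp_to_grasp)
for c in ("side","top"):
    im=robot.snapshot(c); cv2.imwrite(f"pics/{c}0.png",im[:,:,::-1])
    for n in ("trigger_grip","release_pad","jaw_pad","bush","bracket","clamp"):
        r=robot.spot_point(c,n); print(c,n,[(np.round(d["at"],3),round(d["p"],2)) for d in r[:2]])
    p=robot.camera_params(c);print(p["mtx"].round(0).tolist(),p["T"].round(3).tolist())
E
```

```text
pics
{'time_s': np.float64(0.0), 'q': array([ 1.081,  0.707, -0.028,  1.485,  0.022,  0.951, -0.075]), 'dq': array([-0.001,  0.   , -0.002,  0.   , -0.   , -0.   , -0.001]), 'joint_torque': array([ 0.0000e+00, -8.8320e+01,  1.2350e+00, -2.3616e+01,  1.7000e-02,
        7.0000e-03,  0.0000e+00]), 'ee_pos': array([ 0.249, -0.518,  0.231]), 'ee_rot': array([-0.45 ,  1.974, -1.972]), 'wrist_force': array([-0.498,  0.497,  0.076]), 'torque': array([ 0.021, -0.003, -0.02 ]), 'grip_width': np.float64(0.086)}
0.0187
side trigger_grip [(array([0.544, 0.071, 0.005]), 0.7), (array([ 0.535, -0.127,  0.122]), 0.67)]
side release_pad [(array([ 0.543, -0.026,  0.124]), 0.67), (array([0.549, 0.081, 0.085]), 0.63)]
side jaw_pad [(array([0.545, 0.047, 0.086]), 0.48)]
side bush [(array([0.551, 0.078, 0.09 ]), 0.79)]
side bracket [(array([0.55 , 0.101, 0.002]), 0.89)]
side clamp [(array([0.547, 0.074, 0.004]), 0.57)]
[[473.0, 0.0, 324.0], [0.0, 473.0, 231.0], [0.0, 0.0, 1.0]] [[0.67, -0.513, 0.537, 0.212], [-0.742, -0.457, 0.49, -0.308], [-0.006, -0.727, -0.687, 0.658], [0.0, 0.0, 0.0, 1.0]]
top trigger_grip [(array([ 0.535, -0.127,  0.118]), 0.76), (array([0.693, 0.154, 0.002]), 0.72)]
top release_pad [(array([ 0.539, -0.026,  0.119]), 0.67)]
top jaw_pad []
top bush [(array([0.548, 0.086, 0.083]), 0.77)]
top bracket [(array([0.547, 0.102, 0.001]), 0.88), (array([ 0.692,  0.158, -0.002]), 0.55)]
top clamp [(array([0.55 , 0.071, 0.   ]), 0.71)]
[[570.0, 0.0, 330.0], [0.0, 570.0, 240.0], [0.0, 0.0, 1.0]] [[0.002, -0.997, 0.079, 0.563], [-1.0, -0.003, -0.016, 0.09], [0.017, -0.079, -0.997, 0.959], [0.0, 0.0, 0.0, 1.0]]
```

View pics/side0.png

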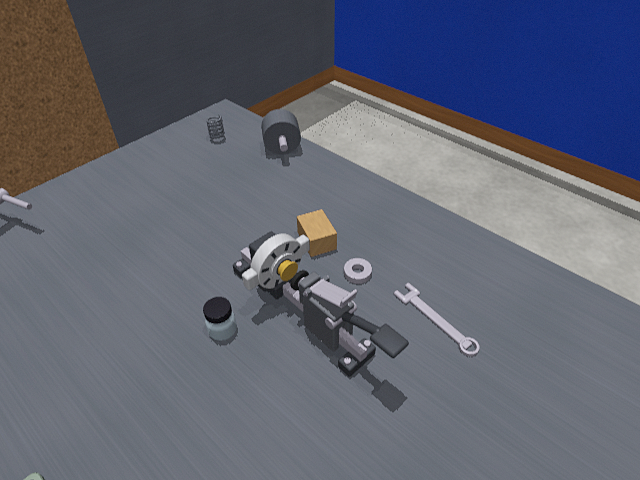

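View pics/top0.png

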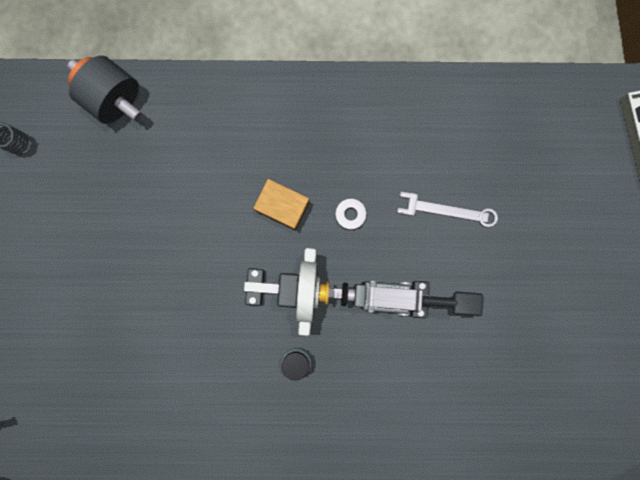

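```bash
cat > h.py <<'E'
from cell import robot
import cv2,numpy as np
from scipy.spatial.transform import Rotation as R
def px2w(c,u,v,z):
    p=robot.camera_params(c);d=p["T"][:3,:3]@np.linalg.solve(p["mtx"],[u,v,1.]);o=p["T"][:3,3]
    return o+d*(z-o[2])/d[2]
def w2px(c,P):
    p=robot.camera_params(c);q=p["mtx"]@(p["T"][:3,:3].T@(np.array(P)-p["T"][:3,3]));return q[:2]/q[2]
def delta(target):
    s=robot.sense();M=R.from_rotvec(s["ee_rot"]).as_matrix();return M.T@(np.array(target)-s["ee_pos"])*1000
def tri(u1,u2):
    A=[];b=[]
    for c,uv in (("side",u1),("top",u2)):
        p=robot.camera_params(c);d=p["T"][:3,:3]@np.linalg.solve(p["mtx"],[*uv,1.]);d/=np.linalg.norm(d)
        P=np.eye(3)-np.outer(d,d);A.append(P);b.append(P@p["T"][:3,3])
    return np.linalg.lstsq(np.vstack(A),np.hstack(b),rcond=None)[0]
E
python3 - <<'E'
from h import *
s=robot.sense();print(R.from_rotvec(s["ee_rot"]).as_matrix().round(3))
i=cv2.imread("pics/top0.png")[230:350,230:500];cv2.imwrite("pics/tc.png",cv2.resize(i,None,fx=2.9,fy=2.9,interpolation=2))
i=cv2.imread("pics/side0.png")[220:410,220:420];cv2.imwrite("pics/sc.png",cv2.resize(i,None,fx=3,fy=3,interpolation=2))
print(px2w("top",468,303,.119),px2w("top",263,288,.04))
E
```

```text
[[-0.901  0.     0.433]
 [-0.433  0.    -0.901]
 [-0.    -1.    -0.   ]]
[ 0.53631765 -0.12638768  0.119     ] [0.5572303  0.18292685 0.04      ]
```

View pics/tc.png

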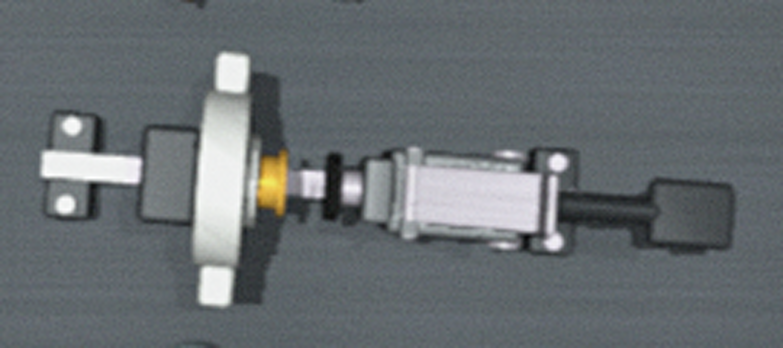

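View pics/sc.png

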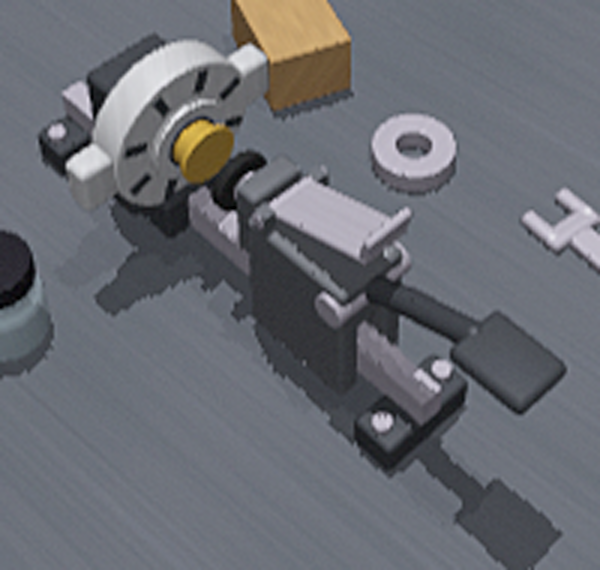

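```bash
python3 - <<'E'
from h import *
g=tri((389.3,340),(468.6,303.8));print("grip",g)
for n,u in (("bushrear",(329,292.8)),("jawfront",(342.4,293.5)),("jawrear",(347.5,293.5)),("boss",(320,292.8))): print(n,px2w("top",*u,.103))
print("lip", tri((220+390/3,220+230/3),(419.7,303.8)), "plate mid", px2w("top",230+470/2.9,230+196/2.9,.12))
# approach: above grip; 8 rows
s=robot.sense();M=R.from_rotvec(s["ee_rot"]);tgt=np.array([.536,-.126,.16]);d=(tgt-s["ee_pos"])/8*1000
for k in range(8):
    Mk=M*R.from_rotvec([0,-1.054*k/8,0]); print((Mk.inv().apply(d)).round(1))
E
```

```text
grip [ 0.53515908 -0.12809091  0.11622375]
bushrear [0.55066566 0.07797276 0.103     ]
jawfront [0.54965877 0.05792115 0.103     ]
jawrear [0.5496723  0.05028636 0.103     ]
boss [0.55064155 0.09143133 0.103     ]
lip [ 0.5377761  -0.05298963  0.14284288] plate mid [ 0.54408269 -0.01436606  0.12      ]
[-53.6   8.9 -28.7]
[-56.9   8.9 -21.4]
[-59.2   8.9 -13.7]
[-60.5   8.9  -5.8]
[-60.7   8.9   2.2]
[-59.9   8.9  10.1]
[-58.1   8.9  17.9]
[-55.2   8.9  25.4]
```

{"op": "drive_tool", "data": {
  "gripper": [0,0,0,0,0,0,0,0],
  "delta_pos": [
    [-53.6,8.9,-28.7],
    [-56.9,8.9,-21.4],
    [-59.2,8.9,-13.7],
    [-60.5,8.9,-5.8],
    [-60.7,8.9,2.2],
    [-59.9,8.9,10.1],
    [-58.1,8.9,17.9],
    [-55.2,8.9,25.4]
  ],
  "delta_rot": [
    [0,-0.132,0],
    [0,-0.132,0],
    [0,-0.132,0],
    [0,-0.132,0],
    [0,-0.132,0],
    [0,-0.132,0],
    [0,-0.132,0],
    [0,-0.132,0]
  ]
}}

```text
time_s: 1.7
ee_pos: [0.5368, -0.124, 0.1599]
ee_rot: [-1.179, 1.255, -1.256]
wrist_force: [0.6, -1.6, -0.1]
grip_width: 0.0001
```

```bash
python3 - <<'E'
from h import *
s=robot.sense();print(s["time_s"],s["ee_pos"],R.from_rotvec(s["ee_rot"]).as_matrix().round(3),s["grip_width"],s["wrist_force"])
print(delta([.536,-.127,.125]))
E
```

```text
1.7 [ 0.53680535 -0.1240288   0.15993354] [[-0.063  0.     0.998]
 [-0.998 -0.    -0.063]
 [ 0.    -1.     0.   ]] 5.982248232292538e-05 [ 0.64436287 -1.56647504 -0.13761052]
[ 3.00977085 34.93386943 -0.62851222]
```

{"op": "drive_tool", "data": {
  "gripper": [0,0,0,0,0,0,0,0],
  "delta_pos": [
    [2,20,0],
    [0,15,0],
    [0,10,0],
    [0,10,0],
    [0,10,0],
    [0,8,0],
    [0,6,0],
    [0,0,0]
  ],
  "delta_rot": [
    [0,0,0],
    [0,0,0],
    [0,0,0],
    [0,0,0],
    [0,0,0],
    [0,0,0],
    [0,0,0],
    [0,0,0]
  ]
}}

```text
time_s: 2.7
ee_pos: [0.536, -0.1272, 0.0818]
ee_rot: [-1.176, 1.258, -1.258]
wrist_force: [-6.0, 4.1, 25.7]
grip_width: -0.0001
```

```bash
python3 - <<'E'
from h import *
for c in ("side","top"):
    im=robot.snapshot(c); cv2.imwrite(f"pics/{c}1.png",im[:,:,::-1])
i=cv2.imread("pics/side1.png")[180:410,180:440];j=cv2.imread("pics/top1.png")[230:350,230:500]
cv2.imwrite("pics/c1.png",np.vstack([cv2.resize(i,(400,354)),cv2.resize(j,(400,178))]))
cv2.imwrite("pics/tc1.png",cv2.resize(j,None,fx=2.9,fy=2.9,interpolation=2))
E
```

```text
(no output)
```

View pics/c1.png

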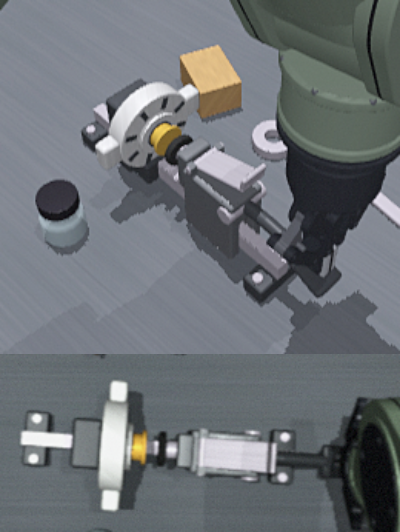

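View pics/tc1.png

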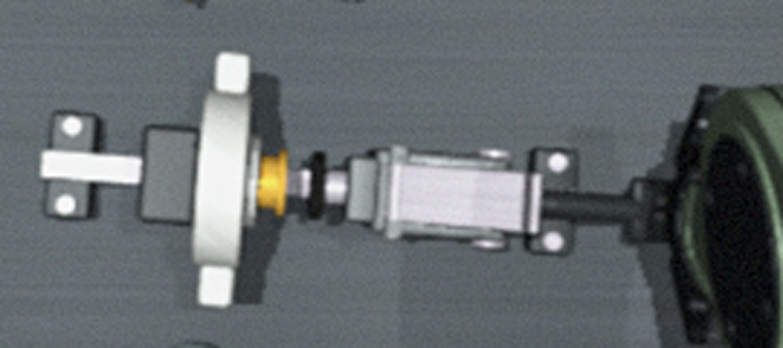

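{"op": "drive_tool", "data": {
  "gripper": [0,0,0,0,0,0,0,0],
  "delta_pos": [
    [0,-24,0],
    [-8,-23,0],
    [0,0,0],
    [0,10,0],
    [-2,12,0],
    [-2,12,0],
    [-2,10,0],
    [0,0,0]
  ],
  "delta_rot": [
    [0,0,0],
    [0,0,0],
    [0,0,0],
    [0,0,0],
    [0,0,0],
    [0,0,0],
    [0,0,0],
    [0,0,0]
  ]
}}

```text
time_s: 3.8
ee_pos: [0.5365, -0.1135, 0.084]
ee_rot: [-1.177, 1.258, -1.258]
wrist_force: [-5.7, -1.3, 25.0]
grip_width: 0.0001
```

```bash
cat > look.py <<'E'
from h import *
import sys
im=robot.snapshot("top")[:,:,::-1]; j=im[230:350,230:500]
cv2.imwrite(f"pics/tc{sys.argv[1]}.png",cv2.resize(j,None,fx=2.9,fy=2.9,interpolation=2))
E
python3 look.py 2
```

```text
(no output)
```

View pics/tc2.png

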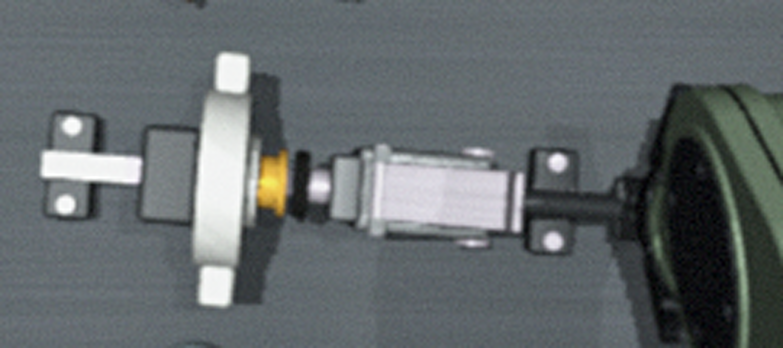

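{"op": "drive_tool", "data": {
  "gripper": [0,0,0,0,0,0,0,0],
  "delta_pos": [
    [0,-24,0],
    [0,-20,0],
    [0,0,0],
    [0,10,0],
    [-2,12,0],
    [-3,11,0],
    [-3,8,0],
    [0,0,0]
  ],
  "delta_rot": [
    [0,0,0],
    [0,0,0],
    [0,0,0],
    [0,0,0],
    [0,0,0],
    [0,0,0],
    [0,0,0],
    [0,0,0]
  ]
}}

```text
time_s: 4.85
ee_pos: [0.5367, -0.106, 0.086]
ee_rot: [-1.178, 1.259, -1.258]
wrist_force: [-0.8, -5.0, 4.1]
grip_width: -0.0003
```

```bash
python3 look.py 3
```

```text
(no output)
```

View pics/tc3.png

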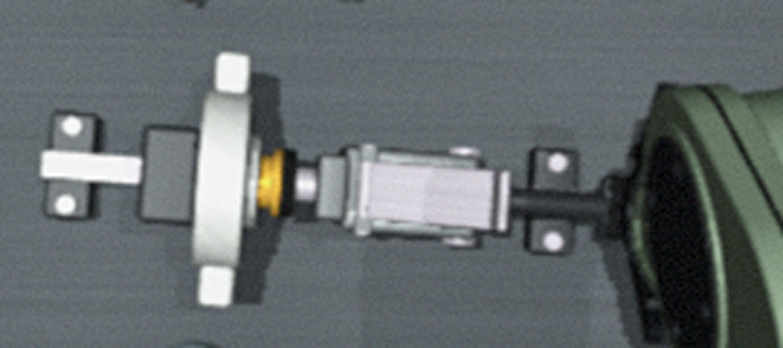

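{"op": "drive_tool", "data": {
  "gripper": [0,0,0,0,0,0,0,0],
  "delta_pos": [
    [0,0.5,0],
    [0,0.5,0],
    [0,0,0],
    [0,0,0],
    [0,0,0],
    [0,0,0],
    [0,0,0],
    [0,0,0]
  ],
  "delta_rot": [
    [0,0,0],
    [0,0,0],
    [0,0,0],
    [0,0,0],
    [0,0,0],
    [0,0,0],
    [0,0,0],
    [0,0,0]
  ]
}}

```text
time_s: 5.9
ee_pos: [0.5368, -0.1059, 0.0857]
ee_rot: [-1.177, 1.259, -1.258]
wrist_force: [-2.4, -4.6, 7.4]
grip_width: -0.0003
```

{"op": "drive_tool", "data": {
  "gripper": [0,0,0,0,0,0,0,0],
  "delta_pos": [
    [0,0.5,0],
    [0,0,0],
    [0,0,0],
    [0,-22,0],
    [0,-21,0],
    [0,0,0],
    [0,0,0],
    [0,0,0]
  ],
  "delta_rot": [
    [0,0,0],
    [0,0,0],
    [0,0,0],
    [0,0,0],
    [0,0,0],
    [0,0,0],
    [0,0,0],
    [0,0,0]
  ]
}}

```text
time_s: 6.9
ee_pos: [0.5368, -0.1055, 0.1277]
ee_rot: [-1.177, 1.259, -1.257]
wrist_force: [0.3, -0.4, 0.2]
grip_width: -0.0001
```

```bash
python3 look.py 4
```

```text
(no output)
```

View pics/tc4.png

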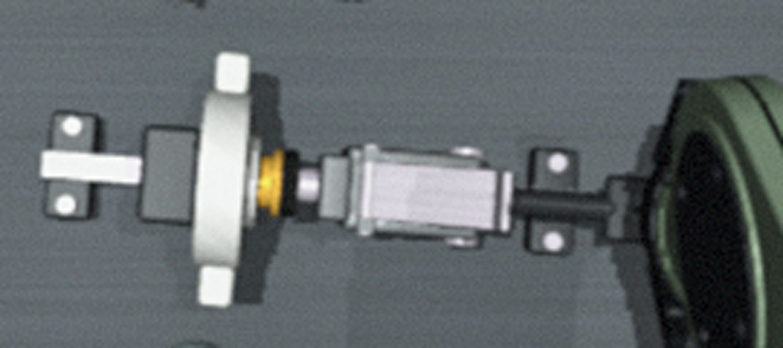

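{"op": "drive_tool", "data": {
  "gripper": [0,0,0,0,0,0,0,0],
  "delta_pos": [
    [0,8,0],
    [0,6,0],
    [-1,5,0],
    [-2,5,0],
    [-2,4,0],
    [0,0,0],
    [0,0,0],
    [0,0,0]
  ],
  "delta_rot": [
    [0,0,0],
    [0,0,0],
    [0,0,0],
    [0,0,0],
    [0,0,0],
    [0,0,0],
    [0,0,0],
    [0,0,0]
  ]
}}

```text
time_s: 7.95
ee_pos: [0.5374, -0.101, 0.1006]
ee_rot: [-1.177, 1.258, -1.259]
wrist_force: [-0.8, -4.8, 4.3]
grip_width: -0.0002
```

{"op": "drive_tool", "data": {
  "gripper": [0,0,0,0,0,0,0,0],
  "delta_pos": [
    [-1,3,0],
    [-1,2,0],
    [-1,2,0],
    [0,0,0],
    [0,0,0],
    [0,0,0],
    [0,0,0],
    [0,0,0]
  ],
  "delta_rot": [
    [0,0,0],
    [0,0,0],
    [0,0,0],
    [0,0,0],
    [0,0,0],
    [0,0,0],
    [0,0,0],
    [0,0,0]
  ]
}}

```text
time_s: 8.95
ee_pos: [0.5376, -0.0981, 0.0936]
ee_rot: [-1.177, 1.258, -1.259]
wrist_force: [-0.1, -6.4, 4.8]
grip_width: -0.0002
```

{"op": "drive_tool", "data": {
  "gripper": [0,0,0,0,0,0,0,0],
  "delta_pos": [
    [0,2,0],
    [0,1.5,0],
    [0,1,0],
    [0,0,0],
    [0,0,0],
    [0,0,0],
    [0,0,0],
    [0,0,0]
  ],
  "delta_rot": [
    [0,0,0],
    [0,0,0],
    [0,0,0],
    [0,0,0],
    [0,0,0],
    [0,0,0],
    [0,0,0],
    [0,0,0]
  ]
}}

```text
time_s: 9.95
ee_pos: [0.5377, -0.0975, 0.0892]
ee_rot: [-1.176, 1.258, -1.258]
wrist_force: [0.0, -2.7, 6.7]
grip_width: 0.0002
```

```bash
python3 look.py 5
```

```text
(no output)
```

View pics/tc5.png

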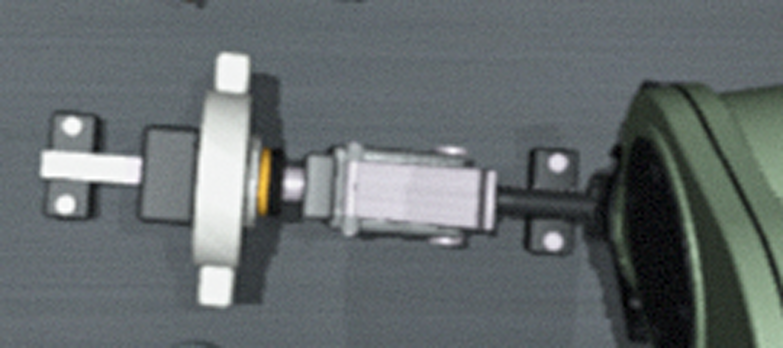

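{"op": "drive_tool", "data": {
  "gripper": [0,0,0,0,0,0,0,0],
  "delta_pos": [
    [0,1,0],
    [0,0.5,0],
    [0,0,0],
    [0,0,0],
    [0,0,0],
    [0,0,0],
    [0,0,0],
    [0,0,0]
  ],
  "delta_rot": [
    [0,0,0],
    [0,0,0],
    [0,0,0],
    [0,0,0],
    [0,0,0],
    [0,0,0],
    [0,0,0],
    [0,0,0]
  ]
}}

```text
time_s: 11.0
ee_pos: [0.5377, -0.0973, 0.0877]
ee_rot: [-1.176, 1.258, -1.258]
wrist_force: [-0.5, -2.0, 6.1]
grip_width: -0.0005
```

{"op": "drive_tool", "data": {
  "gripper": [0,0,0,0,0,0,0,0],
  "delta_pos": [
    [0,1,0],
    [0,0.5,0],
    [0,0,0],
    [0,0,0],
    [0,0,0],
    [0,0,0],
    [0,0,0],
    [0,0,0]
  ],
  "delta_rot": [
    [0,0,0],
    [0,0,0],
    [0,0,0],
    [0,0,0],
    [0,0,0],
    [0,0,0],
    [0,0,0],
    [0,0,0]
  ]
}}

```text
time_s: 12.0
ee_pos: [0.5378, -0.0971, 0.0863]
ee_rot: [-1.176, 1.258, -1.258]
wrist_force: [-1.7, 0.2, 11.0]
grip_width: -0.0001
```

{"op": "drive_tool", "data": {
  "gripper": [0,0,0,0,0,0,0,0],
  "delta_pos": [
    [0,-22,0],
    [0,-20,0],
    [0,0,0],
    [0,0,0],
    [0,0,0],
    [0,0,0],
    [0,0,0],
    [0,0,0]
  ],
  "delta_rot": [
    [0,0,0],
    [0,0,0],
    [0,0,0],
    [0,0,0],
    [0,0,0],
    [0,0,0],
    [0,0,0],
    [0,0,0]
  ]
}}

```text
time_s: 13.0
ee_pos: [0.5376, -0.0977, 0.128]
ee_rot: [-1.177, 1.259, -1.258]
wrist_force: [0.7, 0.5, 0.7]
grip_width: -0.0
```

```bash
python3 look.py 6; python3 - <<'E'
from h import *
i=robot.snapshot("side")[:,:,::-1][210:320,230:390];cv2.imwrite("pics/s6.png",cv2.resize(i,None,fx=5,fy=5,interpolation=2))
E
```

```text
(no output)
```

View pics/tc6.png

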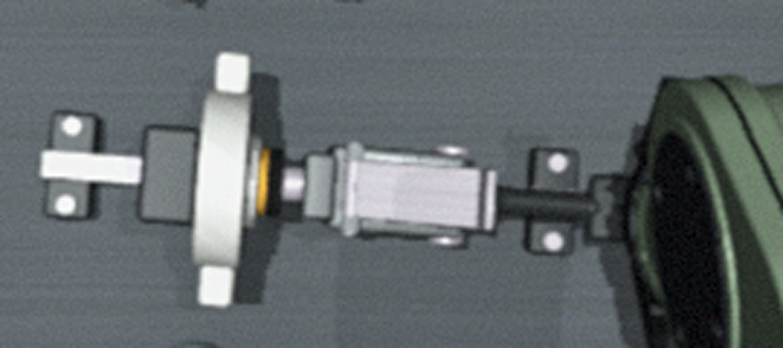

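View pics/s6.png

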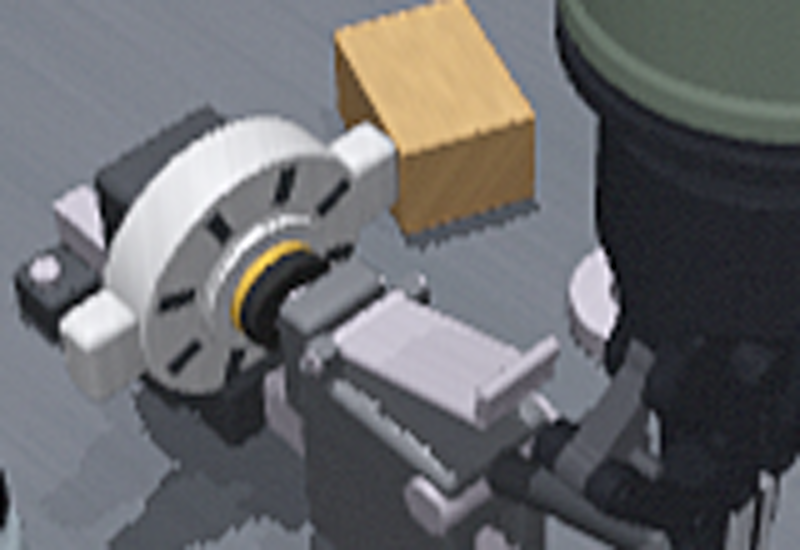

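{"op": "drive_tool", "data": {
  "gripper": [0,0,0,0,0,0,0,0],
  "delta_pos": [
    [0,7,0],
    [0,4,0],
    [0,2,0],
    [0,0,0],
    [0,0,0],
    [0,0,0],
    [0,0,0],
    [0,0,0]
  ],
  "delta_rot": [
    [0,0,0],
    [0,0,0],
    [0,0,0],
    [0,0,0],
    [0,0,0],
    [0,0,0],
    [0,0,0],
    [0,0,0]
  ]
}}

```text
time_s: 14.1
ee_pos: [0.5376, -0.0977, 0.1151]
ee_rot: [-1.177, 1.258, -1.258]
wrist_force: [-0.5, -2.6, 1.8]
grip_width: -0.0001
```

{"op": "drive_tool", "data": {
  "gripper": [0,0,0,0,0,0,0,0],
  "delta_pos": [
    [0,1,0],
    [0,1,0],
    [0,1,0],
    [0,0,0],
    [0,0,0],
    [0,0,0],
    [0,0,0],
    [0,0,0]
  ],
  "delta_rot": [
    [0,0,0],
    [0,0,0],
    [0,0,0],
    [0,0,0],
    [0,0,0],
    [0,0,0],
    [0,0,0],
    [0,0,0]
  ]
}}

```text
time_s: 15.1
ee_pos: [0.5377, -0.0981, 0.1122]
ee_rot: [-1.177, 1.258, -1.259]
wrist_force: [-1.8, -3.7, 6.1]
grip_width: -0.0001
```

{"op": "drive_tool", "data": {
  "gripper": [0,0,0,0,0,0,0,0],
  "delta_pos": [
    [0,1,0],
    [0,1,0],
    [0,0,0],
    [0,0,0],
    [0,0,0],
    [0,0,0],
    [0,0,0],
    [0,0,0]
  ],
  "delta_rot": [
    [0,0,0],
    [0,0,0],
    [0,0,0],
    [0,0,0],
    [0,0,0],
    [0,0,0],
    [0,0,0],
    [0,0,0]
  ]
}}

```text
time_s: 16.1
ee_pos: [0.5376, -0.0982, 0.1102]
ee_rot: [-1.177, 1.258, -1.259]
wrist_force: [-2.0, -3.7, 5.3]
grip_width: 0.0001
```

{"op": "drive_tool", "data": {
  "gripper": [0,0,0,0,0,0,0,0],
  "delta_pos": [
    [0,1,0],
    [0,1,0],
    [0,0,0],
    [0,0,0],
    [0,0,0],
    [0,0,0],
    [0,0,0],
    [0,0,0]
  ],
  "delta_rot": [
    [0,0,0],
    [0,0,0],
    [0,0,0],
    [0,0,0],
    [0,0,0],
    [0,0,0],
    [0,0,0],
    [0,0,0]
  ]
}}

```text
time_s: 17.1
ee_pos: [0.5376, -0.0982, 0.1082]
ee_rot: [-1.177, 1.258, -1.259]
wrist_force: [-0.8, -4.6, 6.5]
grip_width: 0.0003
```

{"op": "drive_tool", "data": {
  "gripper": [0,0,0,0,0,0,0,0],
  "delta_pos": [
    [-0.5,1,0],
    [-0.5,1,0],
    [0,0.5,0],
    [0,0,0],
    [0,0,0],
    [0,0,0],
    [0,0,0],
    [0,0,0]
  ],
  "delta_rot": [
    [0,0,0],
    [0,0,0],
    [0,0,0],
    [0,0,0],
    [0,0,0],
    [0,0,0],
    [0,0,0],
    [0,0,0]
  ]
}}

```text
time_s: 18.1
ee_pos: [0.5378, -0.0978, 0.1059]
ee_rot: [-1.177, 1.258, -1.26]
wrist_force: [-2.0, -7.8, 9.1]
grip_width: 0.0
```

{"op": "drive_tool", "data": {
  "gripper": [0,0,0,0,0,0,0,0],
  "delta_pos": [
    [0,1,0],
    [0,1,0],
    [0,0.5,0],
    [0,0,0],
    [0,0,0],
    [0,0,0],
    [0,0,0],
    [0,0,0]
  ],
  "delta_rot": [
    [0,0,0],
    [0,0,0],
    [0,0,0],
    [0,0,0],
    [0,0,0],
    [0,0,0],
    [0,0,0],
    [0,0,0]
  ]
}}

```text
time_s: 19.1
ee_pos: [0.5377, -0.098, 0.1035]
ee_rot: [-1.177, 1.258, -1.26]
wrist_force: [-2.4, -9.8, 12.1]
grip_width: -0.0002
```

```bash
python3 look.py 7; python3 - <<'E'
from h import *
print(robot.sense()["wrist_force"])
i=robot.snapshot("side")[:,:,::-1][210:320,230:390];cv2.imwrite("pics/s7.png",cv2.resize(i,None,fx=5,fy=5,interpolation=2))
print(robot.sense()["wrist_force"])
for c in ("top","side"):print([(np.round(d["at"],4),round(d["p"],2)) for n in("bush","bracket","jaw_pad") for d in robot.spot_point(c,n)[:1]])
E
```

```text
[-2.26241414 -9.43302136 11.78542769]
[-2.01934642 -8.32153035 12.40314152]
[(array([0.5536, 0.0948, 0.0814]), 0.46), (array([ 0.5492,  0.1033, -0.0017]), 0.96), (array([0.5515, 0.0868, 0.0791]), 0.57)]
[(array([5.505e-01, 1.026e-01, 4.000e-04]), 0.81)]
```

View pics/tc7.png

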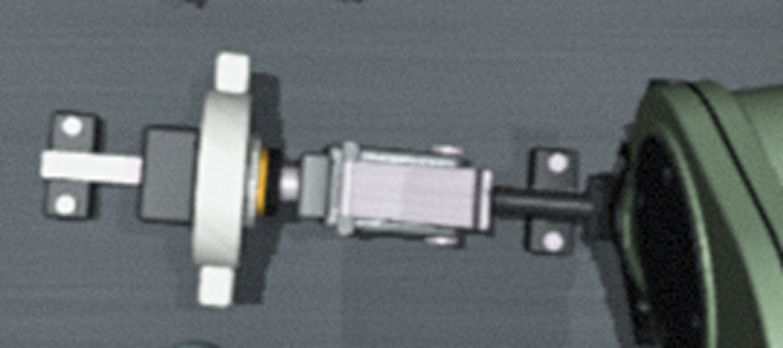

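View pics/s7.png

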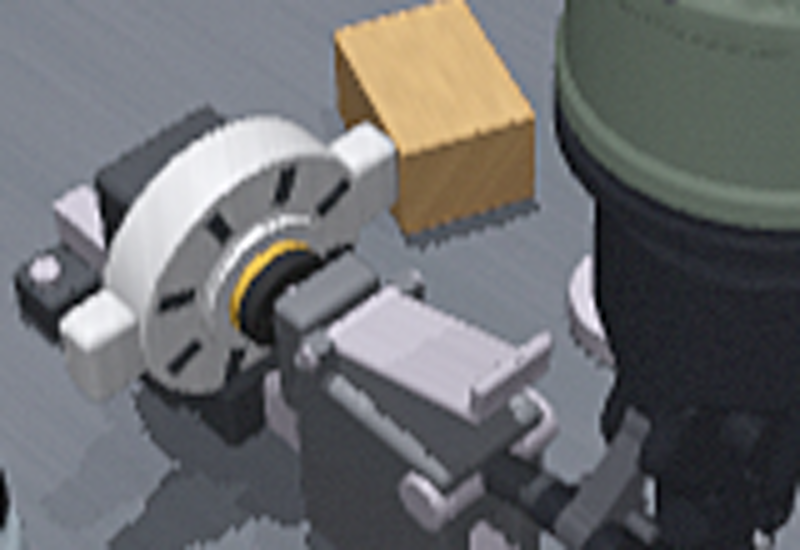

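{"op": "drive_tool", "data": {
  "gripper": [0,0,0,0,0,0,0,0],
  "delta_pos": [
    [0,-10,0],
    [0,-20,0],
    [0,-20,0],
    [0,-20,0],
    [0,0,0],
    [0,0,0],
    [0,0,0],
    [0,0,0]
  ],
  "delta_rot": [
    [0,0,0],
    [0,0,0],
    [0,0,0],
    [0,0,0],
    [0,0,0],
    [0,0,0],
    [0,0,0],
    [0,0,0]
  ]
}}

```text
time_s: 20.5
ee_pos: [0.5376, -0.0967, 0.1727]
ee_rot: [-1.177, 1.259, -1.258]
wrist_force: [-1.4, 1.7, 0.3]
grip_width: 0.0001
```

```bash
python3 look.py 8; python3 - <<'E'
from h import *
i=robot.snapshot("side")[:,:,::-1][210:320,230:390];cv2.imwrite("pics/s8.png",cv2.resize(i,None,fx=5,fy=5,interpolation=2))
for c in ("top","side"):print([(np.round(d["at"],4),round(d["p"],2)) for n in("release_pad",) for d in robot.spot_point(c,n)[:2]])
E
```

```text
[(array([0.54 , 0.005, 0.124]), 0.84)]
[]
```

View pics/tc8.png

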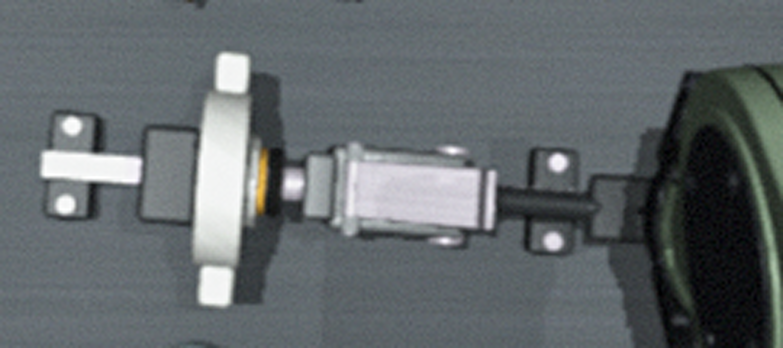

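View pics/s8.png

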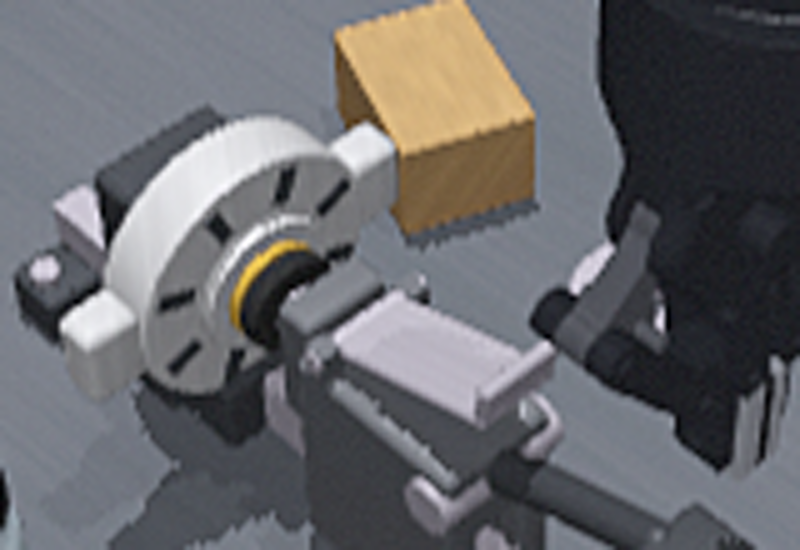

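```bash
python3 - <<'E'
from h import *
print(tri((333,284),(399,298)))
print(px2w("top",399,298,.135), px2w("top",230+484/2.9,298,.125), px2w("top",230+418/2.9,230+192/2.9,.12))
print(delta([.5455,.004,.15]), robot.sense()["time_s"])
E
```

```text
[ 0.54348981 -0.02130169  0.14032296]
[ 0.54384462 -0.02249897  0.135     ] [ 0.54360657 -0.02079443  0.125     ] [0.54605287 0.01197894 0.12      ]
[-101.06165299   22.99895819    1.07517351] 20.7
```

{"op": "drive_tool", "data": {
  "gripper": [0,0,0,0,0,0,0,0],
  "delta_pos": [
    [-50,0,1],
    [-50,0,0],
    [0,0,0],
    [0,20,0],
    [0,15,0],
    [0,8,0],
    [0,0,0],
    [0,0,0]
  ],
  "delta_rot": [
    [0,0,0],
    [0,0,0],
    [0,0,0],
    [0,0,0],
    [0,0,0],
    [0,0,0],
    [0,0,0],
    [0,0,0]
  ]
}}

```text
time_s: 21.7
ee_pos: [0.5456, 0.0029, 0.1306]
ee_rot: [-1.176, 1.258, -1.259]
wrist_force: [0.3, -0.1, -0.0]
grip_width: 0.0001
```

```bash
python3 - <<'E'
from h import *
i=robot.snapshot("side")[:,:,::-1][180:320,230:390];cv2.imwrite("pics/s9.png",cv2.resize(i,None,fx=4,fy=4,interpolation=2))
E
```

```text
(no output)
```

View pics/s9.png

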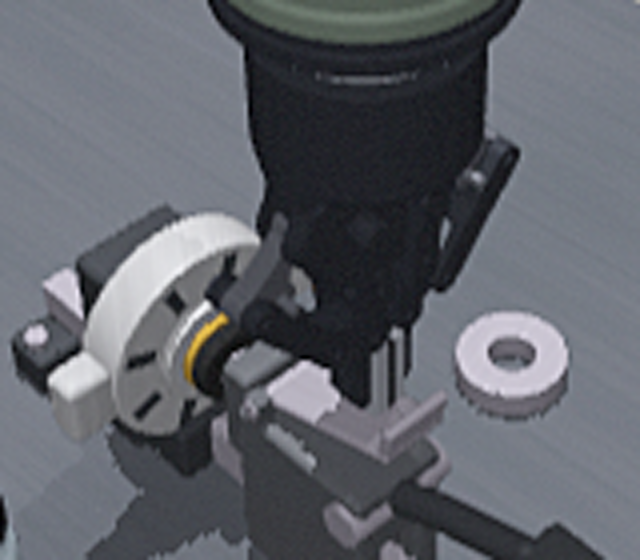

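{"op": "drive_tool", "data": {
  "gripper": [0,0,0,0,0,0,0,0],
  "delta_pos": [
    [0,5,0],
    [0,4,0],
    [0,4,0],
    [0,4,0],
    [0,2,0],
    [0,0,0],
    [0,0,0],
    [0,0,0]
  ],
  "delta_rot": [
    [0,0,0],
    [0,0,0],
    [0,0,0],
    [0,0,0],
    [0,0,0],
    [0,0,0],
    [0,0,0],
    [0,0,0]
  ]
}}

```text
time_s: 22.75
ee_pos: [0.5455, 0.0026, 0.1112]
ee_rot: [-1.177, 1.258, -1.259]
wrist_force: [-1.2, -1.9, 6.3]
grip_width: -0.0
```

{"op": "drive_tool", "data": {
  "gripper": [0,0,0,0,0,0,0,0],
  "delta_pos": [
    [0,1,0],
    [0,1,0],
    [0,0,0],
    [0,0,0],
    [0,0,0],
    [0,0,0],
    [0,0,0],
    [0,0,0]
  ],
  "delta_rot": [
    [0,0,0],
    [0,0,0],
    [0,0,0],
    [0,0,0],
    [0,0,0],
    [0,0,0],
    [0,0,0],
    [0,0,0]
  ]
}}

```text
time_s: 23.75
ee_pos: [0.5455, 0.0026, 0.1092]
ee_rot: [-1.177, 1.258, -1.259]
wrist_force: [0.2, -2.5, 6.7]
grip_width: 0.0
```

{"op": "drive_tool", "data": {
  "gripper": [0,0,0,0,0,0,0,0],
  "delta_pos": [
    [3,0,0],
    [4,0,0],
    [4,0,0],
    [4,0,0],
    [4,0,0],
    [2,0,0],
    [0,0,0],
    [0,0,0]
  ],
  "delta_rot": [
    [0,0,0],
    [0,0,0],
    [0,0,0],
    [0,0,0],
    [0,0,0],
    [0,0,0],
    [0,0,0],
    [0,0,0]
  ]
}}

```text
time_s: 24.75
ee_pos: [0.544, -0.0179, 0.1091]
ee_rot: [-1.176, 1.258, -1.258]
wrist_force: [-0.8, 0.6, 6.1]
grip_width: 0.0002
```

```bash
python3 - <<'E'
from h import *
i=robot.snapshot("side")[:,:,::-1][180:320,230:390];cv2.imwrite("pics/s10.png",cv2.resize(i,None,fx=4,fy=4,interpolation=2))
E
```

```text
(no output)
```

View pics/s10.png

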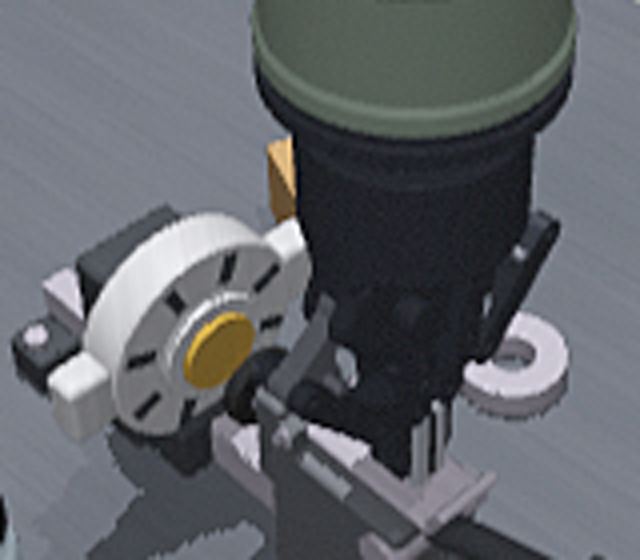

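{"op": "drive_tool", "data": {
  "gripper": [0,0,0,0,0,0,0,0],
  "delta_pos": [
    [3,0,0],
    [3,0,0],
    [3,0,0],
    [3,0,0],
    [2,0,0],
    [2,0,0],
    [0,0,0],
    [0,0,0]
  ],
  "delta_rot": [
    [0,0,0],
    [0,0,0],
    [0,0,0],
    [0,0,0],
    [0,0,0],
    [0,0,0],
    [0,0,0],
    [0,0,0]
  ]
}}

```text
time_s: 25.8
ee_pos: [0.5429, -0.0337, 0.1091]
ee_rot: [-1.177, 1.258, -1.258]
wrist_force: [-1.9, 1.1, 5.9]
grip_width: -0.0001
```

{"op": "drive_tool", "data": {
  "gripper": [0,0,0,0,0,0,0,0],
  "delta_pos": [
    [2,0,0],
    [1,0,0],
    [1,0,0],
    [1,0,0],
    [0,0,0],
    [0,0,0],
    [0,0,0],
    [0,0,0]
  ],
  "delta_rot": [
    [0,0,0],
    [0,0,0],
    [0,0,0],
    [0,0,0],
    [0,0,0],
    [0,0,0],
    [0,0,0],
    [0,0,0]
  ]
}}

```text
time_s: 26.8
ee_pos: [0.5428, -0.0382, 0.1091]
ee_rot: [-1.176, 1.258, -1.257]
wrist_force: [-0.1, 3.6, 7.0]
grip_width: 0.0001
```

```bash
python3 look.py 11
```

```text
(no output)
```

View pics/tc11.png

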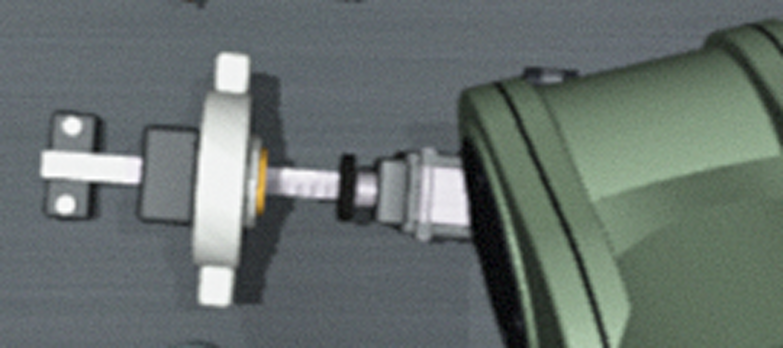

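{"op": "drive_tool", "data": {
  "gripper": [0,0,0,0,0,0,0,0],
  "delta_pos": [
    [2,0,0],
    [2,0,0],
    [1,0,0],
    [1,0,0],
    [1,0,0],
    [0,0,0],
    [0,0,0],
    [0,0,0]
  ],
  "delta_rot": [
    [0,0,0],
    [0,0,0],
    [0,0,0],
    [0,0,0],
    [0,0,0],
    [0,0,0],
    [0,0,0],
    [0,0,0]
  ]
}}

```text
time_s: 27.85
ee_pos: [0.5424, -0.0453, 0.1092]
ee_rot: [-1.176, 1.258, -1.258]
wrist_force: [1.1, 3.2, 4.4]
grip_width: 0.0001
```

{"op": "drive_tool", "data": {
  "gripper": [0,0,0,0,0,0,0,0],
  "delta_pos": [
    [2,0,0],
    [2,0,0],
    [1,0,0],
    [1,0,0],
    [0,0,0],
    [0,0,0],
    [0,0,0],
    [0,0,0]
  ],
  "delta_rot": [
    [0,0,0],
    [0,0,0],
    [0,0,0],
    [0,0,0],
    [0,0,0],
    [0,0,0],
    [0,0,0],
    [0,0,0]
  ]
}}

```text
time_s: 28.85
ee_pos: [0.542, -0.05, 0.1091]
ee_rot: [-1.175, 1.258, -1.256]
wrist_force: [0.4, 10.9, 4.3]
grip_width: 0.0002
```

{"op": "drive_tool", "data": {
  "gripper": [0,0,0,0,0,0,0,0],
  "delta_pos": [
    [0.5,0,0],
    [0.5,0,0],
    [0.5,0,0],
    [0,0,0],
    [0,0,0],
    [0,0,0],
    [0,0,0],
    [0,0,0]
  ],
  "delta_rot": [
    [0,0,0],
    [0,0,0],
    [0,0,0],
    [0,0,0],
    [0,0,0],
    [0,0,0],
    [0,0,0],
    [0,0,0]
  ]
}}

```text
time_s: 29.85
ee_pos: [0.5421, -0.0502, 0.1091]
ee_rot: [-1.174, 1.258, -1.254]
wrist_force: [0.1, 17.5, 4.0]
grip_width: 0.0004
```

```bash
python3 look.py 12;python3 - <<'E'
from h import *
i=robot.snapshot("side")[:,:,::-1][180:360,230:430];cv2.imwrite("pics/s12.png",cv2.resize(i,None,fx=3,fy=3,interpolation=2))
E
```

```text
(no output)
```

View pics/tc12.png

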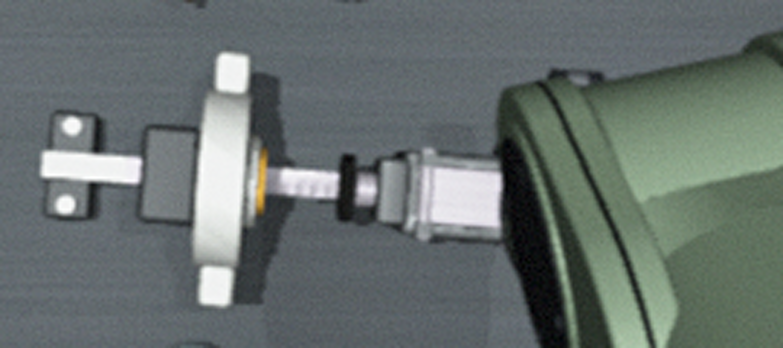

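View pics/s12.png

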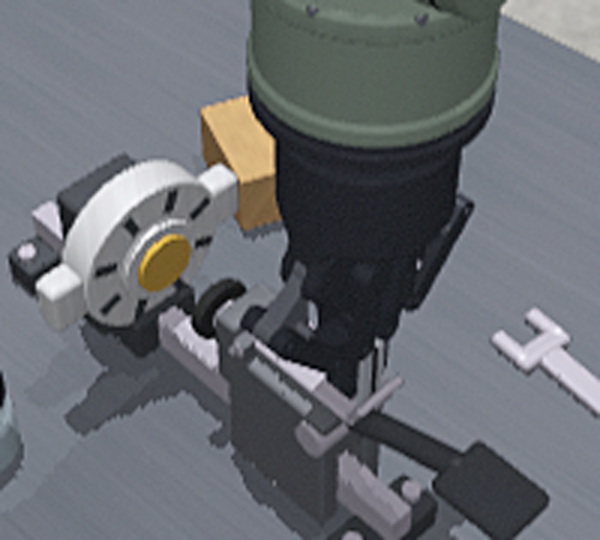

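{"op": "drive_tool", "data": {
  "gripper": [0,0,0,0,0,0,0,0],
  "delta_pos": [
    [-2,0,0],
    [0,1,0],
    [0,0.5,0],
    [0.5,0,0],
    [0.5,0,0],
    [0.5,0,0],
    [0.5,0,0],
    [0,0,0]
  ],
  "delta_rot": [
    [0,0,0],
    [0,0,0],
    [0,0,0],
    [0,0,0],
    [0,0,0],
    [0,0,0],
    [0,0,0],
    [0,0,0]
  ]
}}

```text
time_s: 30.95
ee_pos: [0.5421, -0.0502, 0.1081]
ee_rot: [-1.174, 1.258, -1.254]
wrist_force: [-1.7, 17.6, 15.1]
grip_width: -0.0001
```

{"op": "drive_tool", "data": {
  "gripper": [0,0,0,0,0,0,0,0],
  "delta_pos": [
    [-1,0,0],
    [-0.7,0,0],
    [0,0,0],
    [0,-4,0],
    [0,-6,0],
    [0,-10,0],
    [0,-20,0],
    [0,-20,0]
  ],
  "delta_rot": [
    [0,0,0],
    [0,0,0],
    [0,0,0],
    [0,0,0],
    [0,0,0],
    [0,0,0],
    [0,0,0],
    [0,0,0]
  ]
}}

```text
time_s: 31.95
ee_pos: [0.5415, -0.0514, 0.1678]
ee_rot: [-1.177, 1.259, -1.257]
wrist_force: [-0.1, -0.5, -0.1]
grip_width: 0.0003
```

{"op": "drive_tool", "data": {
  "gripper": [0,0,0,0,0,0,0,0],
  "delta_pos": [
    [0,-30,0],
    [0,-30,0],
    [40,-10,-20],
    [50,0,-20],
    [50,0,-20],
    [0,0,0],
    [0,0,0],
    [0,0,0]
  ],
  "delta_rot": [
    [0,0,0],
    [0,0,0],
    [0,0,0],
    [0,0,0],
    [0,0,0],
    [0,0,0],
    [0,0,0],
    [0,0,0]
  ]
}}

```text
time_s: 32.95
ee_pos: [0.4729, -0.1863, 0.2375]
ee_rot: [-1.177, 1.257, -1.257]
wrist_force: [-0.0, 0.0, -0.2]
grip_width: 0.0001
```

```bash
python3 look.py 13;python3 - <<'E'
from h import *
cv2.imwrite("pics/s13.png",robot.snapshot("side")[:,:,::-1])
E
```

```text
(no output)
```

View pics/tc13.png

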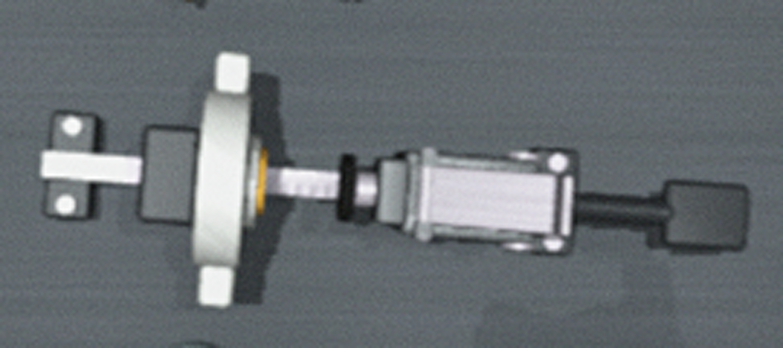

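View pics/s13.png

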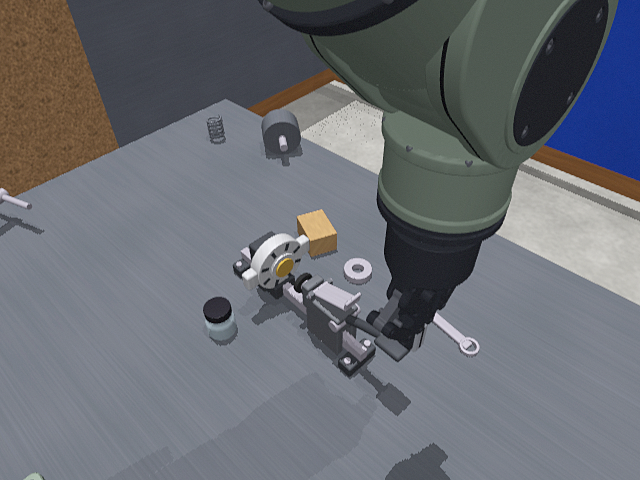

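```bash
python3 -c "
from h import *
print(robot.sense()['wrist_force'],robot.job_done())"
```

```text
the job is handed in; nothing more can be done
[ 0.15215198 -0.12782318  0.53041161] None
```

I pressed the bush home, bedded it, slid the clamp head back to its rear stop and handed the job in at about 33 s. No verdict was reported.

- **Pumping:** I gave four full strokes and then a fifth in small steps. The trigger force was about 6 N while the bush moved in. It then rose by roughly 1 N per mm to a steady 12 N about 16 mm into the stroke. I held that for more than 0.5 s as the bedding squeeze.
- **Release:** With the lever held down, the head slid back until a pull of 17.5 N no longer moved it. I pressed the lever to its bottom (15 N) and pulled again, and the head still did not move. I took that as the rear stop.
- **Last checks:** In the final pictures the head was still at the rear, with the trigger and lever up. The bush flange was against the boss, about its own thickness standing out. The loose things looked unmoved and the wrist force was about zero.

**Less certain points:**
- The first two strokes, with the jaw still clear of the bush, pressed the trigger's soft stop with about 25 N. After that I kept it to 12.5 N or less in every reading.
- During the squeeze the finger also pushed forward on the grip with 8 to 10 N, so the jaw force may have been above the 34 N the formula gives. If all of that push reached the jaw, it would have been about 44 N, just under the 45 N limit.
- The head started about 7 mm ahead of the rear stop, not at it.

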